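# Switch on the wireless sensor blocks in channel order

## Task

The classroom's wireless sensor blocks take their channel numbers in the order in which they are switched on. With a fingertip, lightly push down the key of the block with the round key, then the one with the square key, then the one with the long bar key, each well past half-way in so that it stays down, and leave the cross-shaped key up. Nothing is picked up: do not press hard, and leave the blocks and everything else on the desk standing where they are.

Things in the scene. Friction and masses are not known exactly. Their poses are not given: they have to be found in the camera images.
- round_top (a point): Centre of the top face of the dark steel push key of one sensor block; seen from above the key is a round disc 46 mm across. The point rides on the key: 48 mm above the desk when the key is up, 38 mm when fully in. z points up.
- round_key (a joint): Travel of the round key in m: 0 = up (off), 0.010 = fully in, its top then 8 mm proud of the block; on from half-way in (0.005). A push of about 3 N slides it straight down; it stays where it is left. Its cap is sprung: once the key is fully in, the cap gives up to 7 mm more, about 2 N per mm (3 to 15 N), and rises again on release.
- square_top (a point): Centre of the top face of the dark steel push key of one sensor block; seen from above the key is a square plate 42 x 42 mm. The point rides on the key: 48 mm above the desk when the key is up, 38 mm when fully in. z points up.
- square_key (a joint): Travel of the square key in m: 0 = up (off), 0.010 = fully in, its top then 8 mm proud of the block; on from half-way in (0.005). A push of about 3 N slides it straight down; it stays where it is left. Its cap is sprung: once the key is fully in, the cap gives up to 7 mm more, about 2 N per mm (3 to 15 N), and rises again on release.
- bar_top (a point): Centre of the top face of the dark steel push key of one sensor block; seen from above the key is a long narrow bar 16 mm (block x) x 60 mm (block y). The point rides on the key: 48 mm above the desk when the key is up, 38 mm when fully in. z points up.
- bar_key (a joint): Travel of the bar key in m: 0 = up (off), 0.010 = fully in, its top then 8 mm proud of the block; on from half-way in (0.005). A push of about 3 N slides it straight down; it stays where it is left. Its cap is sprung: once the key is fully in, the cap gives up to 7 mm more, about 2 N per mm (3 to 15 N), and rises again on release.
- cross_top (a point): Centre of the top face of the dark steel push key of one sensor block; seen from above the key is a plus-shaped cross, 58 mm over each arm, arms 15 mm wide. The point rides on the key: 48 mm above the desk when the key is up, 38 mm when fully in. z points up.
- cross_key (a joint): Travel of the cross key in m: 0 = up (off), 0.010 = fully in, its top then 8 mm proud of the block; on from half-way in (0.005). A push of about 3 N slides it straight down; it stays where it is left. Its cap is sprung: once the key is fully in, the cap gives up to 7 mm more, about 2 N per mm (3 to 15 N), and rises again on release.
- tumbler: Bystander: clear plastic tumbler, 56 mm across, 75 mm tall, standing open end up; origin under its centre.
- battery: Bystander: small grey block battery standing on end, 17 x 26 mm, 47 mm tall; origin under its centre.
- phone: Bystander: black phone lying flat, 150 (x) x 72 (y) x 8 mm; origin under its centre.
- mug: Bystander: brown glass mug, 80 mm across, 90 mm tall, handle to its +y; origin under its centre.
- spoon: Bystander: spoon with a wooden handle and steel bowl, 140 mm long, lying on the desk along its own x; origin at the middle of its length.
- round_block: Centre of the underside of the round-key sensor block, on the desk: a loose white plastic block 70 x 70 mm, 30 mm high, about 0.3 kg, on a rubber foot; its key is in the middle of its top. z up, x and y along its sides.
- square_block: Centre of the underside of the square-key sensor block, on the desk: a loose white plastic block 70 x 70 mm, 30 mm high, about 0.3 kg, on a rubber foot; its key is in the middle of its top. z up, x and y along its sides.
- bar_block: Centre of the underside of the bar-key sensor block, on the desk: a loose white plastic block 70 x 70 mm, 30 mm high, about 0.3 kg, on a rubber foot; its key is in the middle of its top. z up, x and y along its sides.
- cross_block: Centre of the underside of the cross-key sensor block, on the desk: a loose white plastic block 70 x 70 mm, 30 mm high, about 0.3 kg, on a rubber foot; its key is in the middle of its top. z up, x and y along its sides.
There are look-alikes about, which are no part of the job. Leave any pink or turquoise look-alike of the square_block alone.

How it is judged (in metres and radians):
On the way, in this order (a step that is already met when the one before it is completed fails the run):
1. the round key is pushed in at least half-way (value of joint round_key above 0.005 m), for 0.1 s.
2. the square key is pushed in at least half-way (value of joint square_key above 0.005 m), for 0.1 s.
3. the bar key is pushed in at least half-way (value of joint bar_key above 0.005 m), for 0.1 s.
At the end, for the whole second after the job is handed in: The round, square and bar keys are each at least half-way in (5 of 10 mm), the cross key is up (less than 3 mm in), all four blocks stand flat and at rest on the desk within 25 mm of where they began, and the other things are within 25 mm of where they stood (value of joint each of round_key, square_key, bar_key above 0.005 m and value of joint cross_key below 0.003 m and height (world z) of each of round_block, square_block, bar_block, cross_block below 0.006 m and distance of each of round_block, square_block, bar_block, cross_block, tumbler, battery, phone, mug, spoon from where it was at the start of the episode below 0.025 m and angle between each of round_block, square_block, bar_block, cross_block's own z axis and vertical below 0.1 rad and linear speed of each of round_block, square_block, bar_block, cross_block below 0.02 m/s); the robot touches nothing.
It fails at once if a key is switched on before the one that should come before it (square before round, or bar before square) ((value of joint square_key above 0.005 m and value of joint round_key below 0.005 m) or (value of joint bar_key above 0.005 m and value of joint square_key below 0.005 m)).
It fails at once if the cross key is pushed in by more than 3 mm (value of joint cross_key above 0.003 m).
It fails at once if a sensor block or its key is pressed by the fingers harder than 30 N (contact force between the fingers and round_block above 30 N or contact force between the fingers and square_block above 30 N or contact force between the fingers and bar_block above 30 N or contact force between the fingers and cross_block above 30 N).
It fails at once if a sensor block is lifted (10 mm), tipped (0.2 rad), or shoved or carried more than 25 mm (height (world z) of any of round_block, square_block, bar_block, cross_block above 0.01 m or angle between any of round_block, square_block, bar_block, cross_block's own z axis and vertical above 0.2 rad or distance of any of round_block, square_block, bar_block, cross_block from where it was at the start of the episode above 0.025 m).
It fails at once if another thing on the desk is moved more than 25 mm (distance of any of tumbler, battery, phone, mug, spoon from where it was at the start of the episode above 0.025 m).
It also fails if it takes over 48 s, if anything falls off the work surface, if the arm or the gripper's body presses on something with over 40 N, if the wrist force passes 120 N, or if a joint passes its speed limit or range.

## Robot

A 7-joint arm with a two-finger parallel gripper is mounted at the origin on the work surface. World frame = base frame: x ahead of the robot, y to its left, z up, the work surface at z = 0. Lengths are in m, angles in degrees, forces in N, time in s.
With the tool pointing down it reaches from about 0.4 to 0.9 m from the base axis. Payload 5.5 kg.
Tool frame: the origin (TCP) lies at the very end of the fingers, on their centre line; the grasp point (between the pads) lies 19 mm behind it; z points along the fingers, x is the direction in which the jaws open and shut, and the axes are right-handed (so a half turn about z gives the same grasp; the last joint's range is limited). The gripper opens to 92 mm and grips with 3 to 60 N. Pads are 19 mm wide; open, the fingers measure 130 mm over their backs; the gripper's body (75 mm by 190 mm) begins 47 mm behind the grasp point.
Start: joints at [90.883, 28.699, -24.465, 88.831, 12.651, 65.22, -12.049], TCP at [0.159, -0.63, 0.205] pointing down, gripper open.
Joint ranges: [-164.97, 164.97], [-17.58, 116.51], [-87.97, 89.64], [11.32, 138.91], [-80.73, 260.73], [10.89, 115.49], [-147.41, 147.41]. Speed limits (degrees/s): [147.25, 147.25, 180, 180, 180, 180, 180].

## Interface

Orientations are given as [roll, pitch, yaw] about the fixed x, y, z axes, in that order (R = Rz(yaw) Ry(pitch) Rx(roll)).
In Python, from workcell import arm gives the robot as it stands. The module is installed in compiled form; this text tells all that it offers.
- The arm moves only by the tool jog_arm, never from a script. Its argument "commands" is one flat list of numbers, 5 for each row, row after row: the finger opening in mm, from 0 to 91.8, then the shift along the tool's x, y, z in mm, then the turn about the tool's z in rad. A call has exactly 8 rows; each row shifts and turns the commanded pose from where the row before left it, along the tool's axes as they then stand; what a row does not reach is not made up. A row lasts 1/12 s, in which the tool goes at most 41.7 mm and 7.16 degrees, less where a joint would pass 70% of its speed; a pose out of reach is approached as far as the arm can. A call is refused whole if a number of a shift passes 41.7 or a number of a turn 0.125, either way. A call with a gripper value outside its range is refused whole. The fingers move at their own pace and stop on an object; the grip force is fixed at half the most. Time passes only in rows, so rows that do not move let the fingers close, or fill a call up. It gives the time, the measured TCP pose, the force and the opening at its end, in the units of the state.
- arm.state(): the state, without advancing time (a new reading comes with each control period).
- arm.snapshot(name): name is "scene" or "top" or "wrist"; returns a dict with "img" (420x560x3 uint8, red, green, blue), "camera_matrix" (3x3 intrinsics, pixels), "k1" (the pictures are not rectified: a ray, as slopes to the right and down, at radius r is drawn at 1 + k1 r^2 times it, then the intrinsics apply), "R" (3x3) and "t" (3): a world point X has camera coordinates R X + t. Camera axes: x right, y down, z forward; pixel columns grow to the right and rows downward; lengths in m; the calibration is good to about 2 mm. A picture is of the moment at which its call begins. There is no depth.
- arm.sign_off(): hands the job in, once; it reports no verdict.
Trained networks look in a picture, given as the dict that the camera call returned (one of the last four; its "shot" number tells which), for a name from the list of things; names that differ only in an ending like _2 or _b are one class to them, and where a whole thing is asked for, a point or a joint stands for the part that bears it (a point fixed in the world has none). Each returns a list of dicts, best first, with "confidence" (0 to 1); they miss things now and then, are a little off and sometimes report something else, mostly with a low value. They report only what shows in the picture. A call takes as long as a camera call. They do not tell look-alikes from the thing itself.
- arm.search_frame(picture, name): "rect" ([centre column, centre row, width, height] as shares, 0 to 1, of the picture: columns of its width, rows of its height, round what is visible of it).
- arm.regions_of(picture, name): "pixels" (420x560 bool, what is visible of it) and "rect" ([centre column, centre row, width, height] as shares, 0 to 1, of the picture: columns of its width, rows of its height, round what is visible of it).
- arm.landmark_of(picture, name): "centre" ([column, row] as shares, 0 to 1, of the picture: columns of its width, rows of its height: a listed point, or the origin of a listed thing).
The state is a dict: "time_s": time; "joint_positions": joint angles; "qvel": joint speeds; "joint_torque": joint torques, N m; "eef_pos": TCP position; "tool_rot": TCP orientation; "ft_force": force on the tool from outside, world axes, zero at the start; "ft_torque": the same for the moment, N m; "width": finger opening in m.
Only numpy, scipy, OpenCV 4.12 (cv2) and the standard library are available. Lean on these libraries where they do the work, as an engineer would, in place of code of your own. Each camera call takes 0.05 s, during which the arm holds its last target. There are 200 camera calls.

## Working session

There is one attempt and no reset: what is moved stays moved. The work goes in short steps, Python scripts to look and compute and a tool call to move; the robot and the scene stay as the last step left them, time stands still between calls to the robot, and variables do not carry over. Pictures are saved under pics/ and viewed, on a budget of 10 in all, crops included, one or two more only if the job needs it, and the job is handed in when it is done.

Besides the shell and the picture viewer there is one more tool, called after "Request:" as name(argument=value, ...) on one line, values as JSON. jog_arm: Moves the arm, as the interface text tells. Its arguments: {"type":"object","properties":{"commands":{"type":"array","items":{"type":"number"}}},"required":["commands"]}

```bash
mkdir -p pics; cat > h.py <<'E'
import numpy as np, cv2
from workcell import arm
def ray(p,share,z):
    K=p["camera_matrix"];u=np.array(share)*[560,420]
    d=np.array([(u[0]-K[0,2])/K[0,0],(u[1]-K[1,2])/K[1,1]]);s=d.copy()
    for _ in range(20): s=d/(1+p["k1"]*(s@s))
    R=np.array(p["R"]);t=np.array(p["t"]);c=-R.T@t;v=R.T@np.array([s[0],s[1],1])
    return c+v*(z-c[2])/v[2]
def find(cam,names,z=.048):
    p=arm.snapshot(cam)
    for n in names:
        for r in arm.landmark_of(p,n)[:4]:
            zz=z if n.endswith('top') else 0
            print(cam,n,round(r["confidence"],2),(np.array(r["centre"])*[560,420]).round(),ray(p,r["centre"],zz).round(4))
    return p
def save(p,f): cv2.imwrite("pics/"+f,cv2.cvtColor(p["img"],cv2.COLOR_RGB2BGR))
E
python3 - <<'E'
from h import *
N=["round_top","square_top","bar_top","cross_top"]
for c in ("top","scene"):
    p=find(c,N+["tumbler","battery","phone","mug","spoon"]);save(p,c+".png")
    print("cam",(-np.array(p["R"]).T@p["t"]).round(3))
s=arm.state();print(s["eef_pos"],s["tool_rot"],s["ft_force"],s["width"],s["time_s"])
E
```

```text
top round_top 0.81 [287. 150.] [ 0.65   -0.0282  0.048 ]
top square_top 0.91 [400. 308.] [ 0.273  -0.2745  0.048 ]
top square_top 0.84 [194. 298.] [0.3088 0.193  0.048 ]
top square_top 0.63 [353. 266.] [ 0.3717 -0.1703  0.048 ]
top square_top 0.62 [152. 212.] [0.5101 0.2942 0.048 ]
top bar_top 0.79 [153. 209.] [0.5165 0.2903 0.048 ]
top cross_top 0.53 [393. 220.] [ 0.4763 -0.2703  0.048 ]
top tumbler 0.55 [341. 195.] [ 0.5451 -0.1599  0.    ]
top battery 0.7 [229. 182.] [0.5845 0.1151 0.    ]
top phone 0.91 [168. 139.] [0.7  0.27 0.  ]
top phone 0.35 [151. 209.] [0.5212 0.3108 0.    ]
top mug 0.69 [386. 131.] [ 0.7055 -0.2802  0.    ]
cam [0.392 0.002 0.987]
scene round_top 0.81 [252. 284.] [ 0.6504 -0.0393  0.048 ]
scene square_top 0.73 [203. 173.] [ 0.3743 -0.1712  0.048 ]
scene square_top 0.7 [171. 142.] [ 0.2723 -0.2645  0.048 ]
scene square_top 0.7 [364. 163.] [0.3276 0.1935 0.048 ]
scene square_top 0.68 [267. 211.] [ 0.4779 -0.022   0.048 ]
scene bar_top 0.8 [422. 228.] [0.5096 0.2921 0.048 ]
scene bar_top 0.74 [333. 224.] [0.5069 0.1138 0.048 ]
scene cross_top 0.57 [152. 208.] [ 0.481  -0.2616  0.048 ]
scene tumbler 0.65 [195. 254.] [ 0.5575 -0.166   0.    ]
scene tumbler 0.25 [332. 275.] [0.5958 0.1114 0.    ]
scene battery 0.57 [333. 272.] [0.5905 0.1146 0.    ]
scene phone 0.94 [418. 326.] [0.6972 0.263  0.    ]
scene mug 0.66 [117. 317.] [ 0.7    -0.2861  0.    ]
scene spoon 0.78 [330. 225.] [0.4721 0.1145 0.    ]
scene spoon 0.75 [152. 210.] [ 0.4455 -0.2818  0.    ]
cam [1.014 0.016 0.701]
[ 0.15943585 -0.63014453  0.20544174] [-1.79999742e+02 -1.59411467e-03 -7.58026337e+01] [-0.44009914 -0.25228826 -0.13635463] 0.0917264558425858 1.0
```

View pics/top.png

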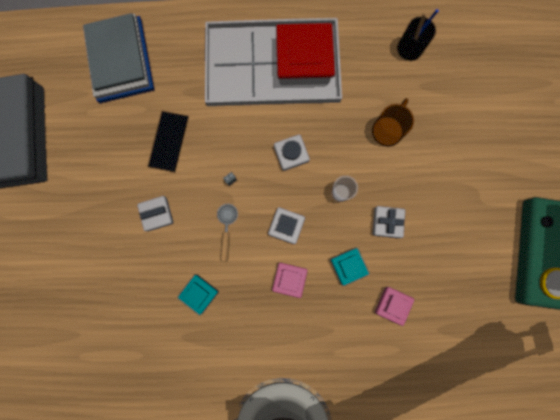

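View pics/scene.png

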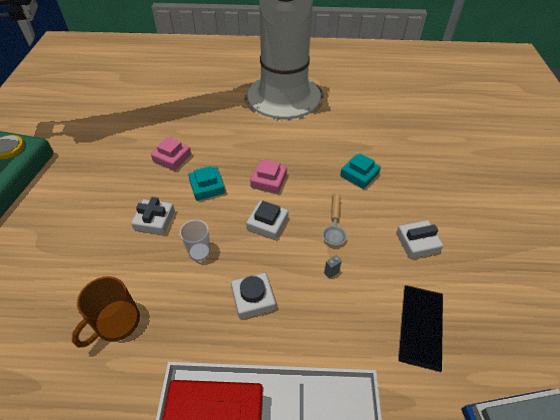

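The top view shows the real white blocks: round at about (291,150), square at (287,226), bar at (153,213) and cross at (390,222). The pink and turquoise ones are look-alikes. The scene view agrees. Next I'll measure the key centres from their dark pixels.

```bash
cat >> h.py <<'E'
def keyc(p,u,w=17,z=.048):
    x,y=map(int,u);g=p["img"][y-w:y+w,x-w:x+w].max(2)
    n,l,s,c=cv2.connectedComponentsWithStats((g<85).astype(np.uint8))
    i=min([k for k in range(1,n) if s[k,4]>40],key=lambda k:np.hypot(*(c[k]-w)))
    q=c[i]+[x-w+.5,y-w+.5];return q.round(1),s[i,4],ray(p,q/[560,420],z).round(4)
def tool(p,target):
    s=arm.state();a=np.radians(s["tool_rot"][2]);d=np.array(target)-s["eef_pos"]
    return (1000*np.array([np.cos(a)*d[0]+np.sin(a)*d[1],np.sin(a)*d[0]-np.cos(a)*d[1],-d[2]])).round(1)
E
python3 - <<'E'
from h import *
for c,U in (("top",dict(r=(291,151),s=(287,226),b=(153,213),c=(390,222))),("scene",dict(r=(252,286),s=(267,213),b=(422,231),c=(152,209)))):
    p=arm.snapshot(c)
    for k,u in U.items():
        try:
            q=keyc(p,u);print(c,k,*q,tool(p,[*q[2][:2],.13]))
        except Exception as e: print(k,e)
E
```

```text
top r [291.6 150.6] 255 [ 0.6472 -0.0389  0.048 ] [-453.5 -617.8   75.4]
top s [286.5 225.3] 262 [ 0.4697 -0.0216  0.048 ] [-513.8 -450.    75.4]
top b [152.7 213.1] 157 [0.5063 0.2914 0.048 ] [-808.3 -562.3   75.4]
top c [390.7 221.6] 266 [ 0.4717 -0.2643  0.048 ] [-278.1 -392.4   75.4]
scene r [252.7 289.7] 528 [ 0.6613 -0.0376  0.048 ] [-451.3 -631.8   75.4]
scene s [267.6 213.3] 418 [ 0.4846 -0.0201  0.048 ] [-511.7 -464.8   75.4]
scene b [422.4 232.8] 310 [0.522  0.2907 0.048 ] [-803.8 -577.3   75.4]
scene c [151.2 210.3] 429 [ 0.4865 -0.2619  0.048 ] [-276.8 -407.4   75.4]
```

Request:
jog_arm(commands=[0,-23,-31,0,0,0,-23,-31,0,0,0,-23,-31,0,0,0,-23,-31,0,0,0,-23,-31,0,0,0,-23,-31,0,0,0,-23,-31,0,0,0,-23,-31,0,0])

```text
time_s: 1.77
eef_pos: [0.3557, -0.3895, 0.2058]
tool_rot: [-180.0, -0.0, -75.8]
ft_force: [0.4, -0.6, -0.0]
width: 0.043
```

Request:
jog_arm(commands=[0,-23,-31,0,0,0,-23,-31,0,0,0,-23,-31,0,0,0,-23,-31,0,0,0,-23,-31,0,0,0,-23,-31,0,0,0,-23,-31,0,0,0,-23,-31,0,0])

```text
time_s: 2.43
eef_pos: [0.5511, -0.1503, 0.2057]
tool_rot: [-180.0, -0.0, -75.8]
ft_force: [-0.1, -0.2, 0.4]
width: 0.0002
```

```bash
python3 - <<'E'
from h import *
s=arm.state();print(s["joint_positions"],s["eef_pos"],s["tool_rot"],s["ft_force"],s["width"],s["time_s"])
p=arm.snapshot("wrist")
find("wrist",["round_top"]);save(p,"w1.png");print(tool(p,[.648,-.0385,.08]))
E
```

```text
[ 42.78531992  23.03706057 -38.46615346 100.14623094  15.98147199
  62.344305   -76.77188085] [ 0.5510568  -0.15031651  0.20571115] [-1.79979412e+02 -3.59859428e-02 -7.58221028e+01] [-0.08120773 -0.17908436  0.42870972] 0.00021311918022886406 2.4333
wrist round_top 0.87 [203.  76.] [ 0.6529 -0.0419  0.048 ]
[ -80.8 -120.2  125.8]
```

View pics/w1.png

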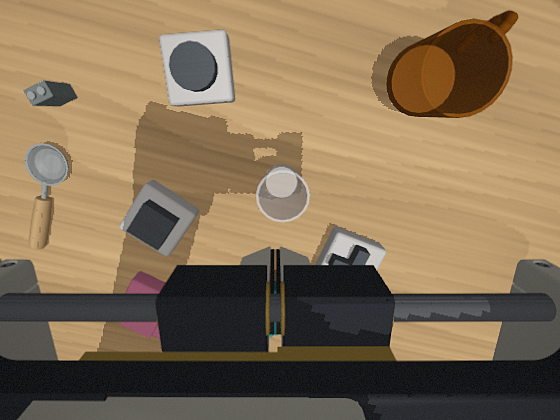

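The picture shows the round key at about (193,66), clear of the tumbler and mug. I'll move above it and check.

Request:
jog_arm(commands=[0,-20,-30,0,0,0,-20,-30,0,0,0,-20,-30,0,0,0,-21,-30,10,0,0,0,0,35,0,0,0,0,35,0,0,0,0,30,0,0,0,0,20,0])

```text
time_s: 3.25
eef_pos: [0.644, -0.0459, 0.0717]
tool_rot: [179.7, 0.0, -75.9]
ft_force: [-0.1, -0.1, 0.3]
width: 0.0004
```

```bash
python3 - <<'E'
from h import *
s=arm.state();print(s["eef_pos"],s["ft_force"],s["time_s"])
p=arm.snapshot("scene");cv2.imwrite("pics/s2.png",cv2.resize(p["img"][190:340,150:350,::-1],None,fx=4,fy=4));print(tool(p,[.648,-.0385,.037]))
E
```

```text
[ 0.64396977 -0.04587916  0.07171296] [-0.13373997 -0.06533992  0.31003207] 3.25
[-5.9 -8.1 31.4]
```

View pics/s2.png

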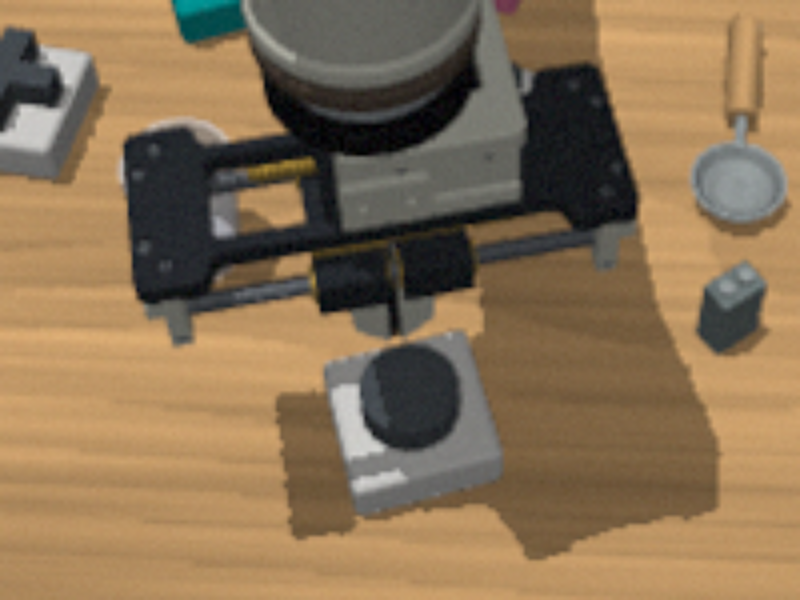

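```bash
python3 - <<'E'
from h import *
p=arm.snapshot("scene");R,t,K=map(np.array,(p["R"],p["t"],p["camera_matrix"]))
def pr(X):
    c=R@np.array(X)+t;s=c[:2]/c[2];s=s*(1+p["k1"]*(s@s));return K[:2,:2]@s+K[:2,2]
e=arm.state()["eef_pos"]
for n,X in (("tcp",e),("key",[.648,-.0385,.048]),("keytop edge +x",[.671,-.0385,.048]),("-x",[.625,-.0385,.048])): u=pr(X);print(n,u.round(1),((u-[150,190])*4).round())
E
```

```text
tcp [248.2 273.8] [393. 335.]
key [252.8 283.2] [411. 373.]
keytop edge +x [251.8 294.6] [407. 419.]
-x [253.7 272.1] [415. 328.]
```

Request:
jog_arm(commands=[0,-4,-6,0,0,0,-3,-5,0,0,0,0,0,5,0,0,0,0,5,0,0,0,0,5,0,0,0,0,0,0,0,0,0,0,0,0,0,0,0,0])

```text
time_s: 4.02
eef_pos: [0.6554, -0.0345, 0.0605]
tool_rot: [180.0, -0.0, -75.8]
ft_force: [-0.3, 0.2, -0.3]
width: 0.0001
```

Request:
jog_arm(commands=[0,2,4,3,0,0,0,0,4,0,0,0,0,4,0,0,0,0,3,0,0,0,0,3,0,0,0,0,3,0,0,0,0,2,0,0,0,0,0,0])

```text
time_s: 4.68
eef_pos: [0.6517, -0.0371, 0.0378]
tool_rot: [180.0, 0.0, -75.8]
ft_force: [0.1, 0.7, -0.0]
width: 0.0005
```

Request:
jog_arm(commands=[0,0,0,1,0,0,0,0,0,0,0,0,0,0,0,0,0,0,0,0,0,0,0,0,0,0,0,0,0,0,0,0,0,0,0,0,0,0,0,0])

```text
time_s: 5.35
eef_pos: [0.6521, -0.0372, 0.0375]
tool_rot: [-180.0, -0.0, -75.8]
ft_force: [0.5, -1.9, -0.1]
width: 0.0004
```

```bash
python3 - <<'E'
from h import *
s=arm.state();print(s["eef_pos"],s["ft_force"],s["ft_torque"],s["time_s"])
p=arm.snapshot("scene");cv2.imwrite("pics/s3.png",cv2.resize(p["img"][190:340,150:350,::-1],None,fx=4,fy=4))
E
```

```text
[ 0.65209323 -0.03721534  0.037489  ] [ 0.49639276 -1.87638279 -0.13815656] [ 0.0135031   0.0358829  -0.01699644] 5.35
```

View pics/s3.png

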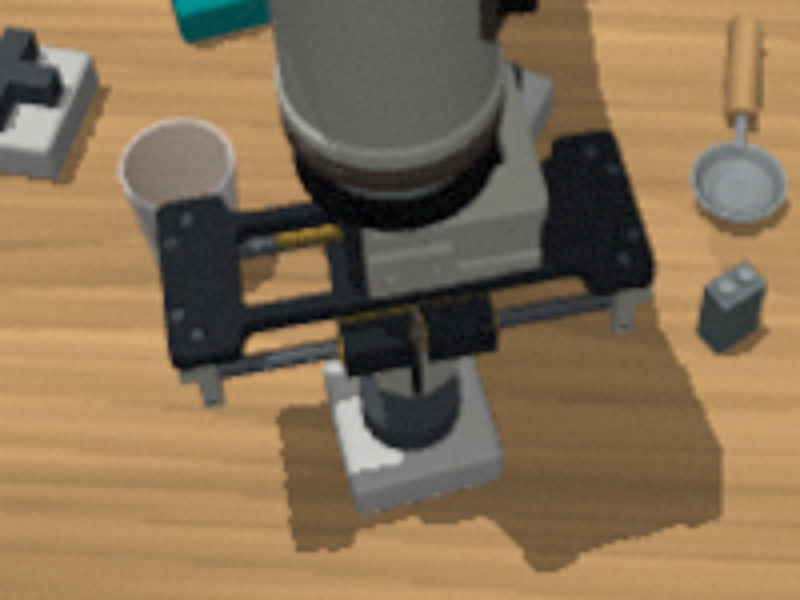

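The fingers are on the key, but the force reads about zero. I'll go in a little deeper to find the spring.

Request:
jog_arm(commands=[0,0,0,1,0,0,0,0,0,0,0,0,0,0.5,0,0,0,0,0,0,0,0,0,0.5,0,0,0,0,0,0,0,0,0,0,0,0,0,0,0,0])

```text
time_s: 6.07
eef_pos: [0.6521, -0.0372, 0.0354]
tool_rot: [-180.0, -0.0, -75.8]
ft_force: [-1.1, 0.2, -0.6]
width: 0.0006
```

```bash
python3 - <<'E'
from h import *
s=arm.state();print(s["ft_force"],s["joint_torque"])
p=arm.snapshot("wrist");w=p["img"][150:420,130:430,::-1]
q=arm.snapshot("scene");v=q["img"][255:325,215:290,::-1]
cv2.imwrite("pics/m4.png",np.hstack([cv2.resize(w,(400,360)),cv2.resize(v,(386,360),interpolation=cv2.INTER_CUBIC)]))
E
```

```text
[-1.06384235  0.21341663 -0.55998081] [ 1.19305183e-03 -6.15346670e+01 -1.08647400e+01 -2.18149209e+01
 -1.12252875e-02 -8.19041091e-02 -1.00784930e-04]
```

View pics/m4.png

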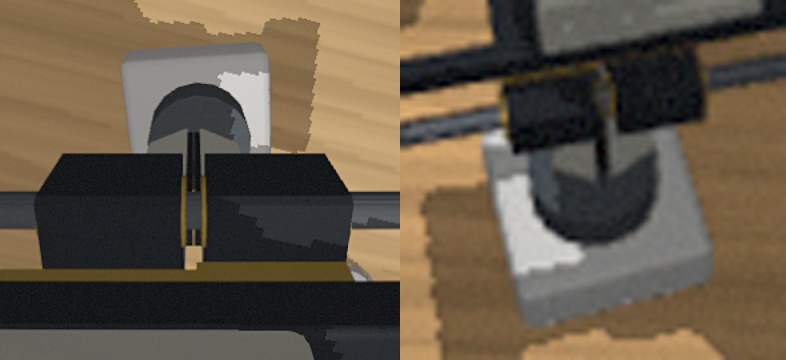

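Request:
jog_arm(commands=[0,0,0,-6,0,0,0,0,-10,0,0,0,0,-20,0,0,0,0,-30,0,0,0,0,-30,0,0,0,0,-30,0,0,0,0,0,0,0,0,0,0,0])

```text
time_s: 6.83
eef_pos: [0.6541, -0.0369, 0.1652]
tool_rot: [-179.7, -0.1, -75.8]
ft_force: [0.4, -0.1, 0.4]
width: 0.0003
```

```bash
python3 - <<'E'
from h import *
s=arm.state();print(s["ft_force"],s["joint_torque"],s["time_s"])
a=cv2.imread("pics/scene.png")[260:325,215:290]
q=arm.snapshot("scene");v=q["img"][260:325,215:290,::-1]
cv2.imwrite("pics/m5.png",np.hstack([cv2.resize(x,(390,338),interpolation=cv2.INTER_CUBIC) for x in (a,v)]))
E
```

```text
[ 0.42715749 -0.09857537  0.35421882] [-3.36096121e-02 -5.89932525e+01 -1.06616190e+01 -2.73924655e+01
 -6.61678193e-02 -6.04424346e-02  4.10759985e-02] 6.8333
```

View pics/m5.png

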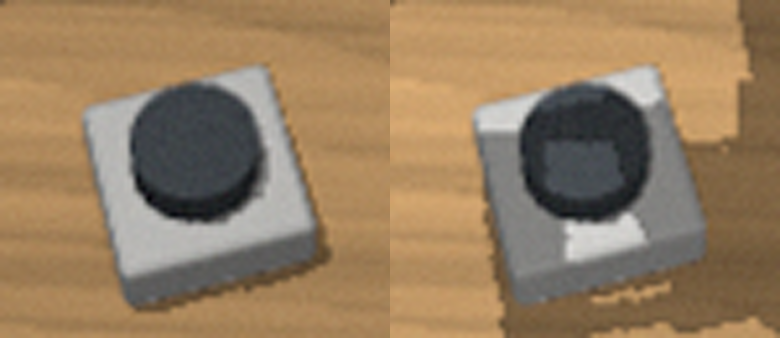

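The outline of the round key hasn't changed, so it is still up and the fingers never reached it. I'll check the reported TCP against where the fingertip appears in the pictures.

```bash
cat >> h.py <<'E'
def pr(p,X):
    R,t,K=map(np.array,(p["R"],p["t"],p["camera_matrix"]))
    c=R@np.array(X)+t;s=c[:2]/c[2];s=s*(1+p["k1"]*(s@s));return (K[:2,:2]@s+K[:2,2]).round(1)
E
python3 - <<'E'
from h import *
p=arm.snapshot("scene")
for z in (.0354,.048,.055): print("s-down",z,pr(p,[.652,-.037,z]), (pr(p,[.652,-.037,z])-[215,255])*5.145)
# key rim points under each hypothesis
for x in (.645,.65,.655,.66): print(x,[pr(p,[x+d,-.038,.048])[1] for d in (-.023,0,.023)])
e=arm.state()["eef_pos"];print("now",e,pr(p,e))
w=arm.snapshot("wrist");print("wrist tcp",pr(w,e),"key",pr(w,[.65,-.038,.048]))
save(w,"w6.png");cv2.imwrite("pics/m6.png",np.hstack([cv2.resize(w["img"][:,:,::-1],(400,300)),cv2.resize(p["img"][210:330,170:330,::-1],(400,300))]))
E
```

```text
s-down 0.0354 [253.7 288.6] [199.1115 172.872 ]
s-down 0.048 [253.4 285.1] [197.568  154.8645]
s-down 0.055 [253.3 283.2] [197.0535 145.089 ]
0.645 [np.float64(270.7), np.float64(281.7), np.float64(293.1)]
0.65 [np.float64(273.1), np.float64(284.1), np.float64(295.7)]
0.655 [np.float64(275.4), np.float64(286.6), np.float64(298.2)]
0.66 [np.float64(277.8), np.float64(289.1), np.float64(300.8)]
now [ 0.65176343 -0.03742392  0.16168282] [250.3 249.6]
wrist tcp [272.7 249.3] key [273.4 202.4]
```

View pics/m6.png

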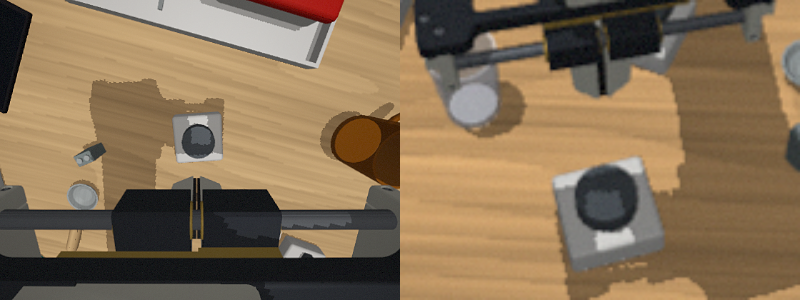

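The round key is still up. In both pictures the fingertips may end higher than the TCP reading says. I'll go down again in small steps, watching the force.

Request:
jog_arm(commands=[0,0,0,35,0,0,0,0,35,0,0,0,0,30,0,0,0,0,10,0,0,0,0,8,0,0,0,0,8,0,0,0,0,2,0,0,0,0,0,0])

```text
time_s: 7.65
eef_pos: [0.6527, -0.037, 0.034]
tool_rot: [-179.9, -0.0, -75.8]
ft_force: [1.1, -0.3, -1.1]
width: 0.0006
```

Request:
jog_arm(commands=[0,0,0,0,0,0,0,0,0,0,0,0,0,0,0,0,0,0,0,0,0,0,0,-0.5,0,0,0,0,-0.5,0,0,0,0,0,0,0,0,0,0,0])

```text
time_s: 8.32
eef_pos: [0.6521, -0.0372, 0.0345]
tool_rot: [-180.0, -0.0, -75.8]
ft_force: [-0.2, -0.0, -0.3]
width: 0.0004
```

```bash
python3 - <<'E'
from h import *
s=arm.state();print(s["eef_pos"],s["ft_force"],s["joint_torque"],s["joint_positions"],s["time_s"])
E
```

```text
[ 0.65212108 -0.03718077  0.03452974] [-0.17729072 -0.03603852 -0.32833577] [ 5.35929415e-03 -6.16815948e+01 -1.09137404e+01 -2.18258983e+01
 -1.23994297e-02 -8.22240254e-02  1.30957425e-03] [ 23.73917599  42.54710564 -32.68883532  94.66903209  27.96708633
  51.14814544 -95.78309949] 8.3167
```

Request:
jog_arm(commands=[0,0,0,1,0,0,0,0,1,0,0,0,0,1,0,0,0,0,1,0,0,0,0,0,0,0,0,0,0,0,0,0,0,0,0,0,0,0,0,0])

```text
time_s: 8.98
eef_pos: [0.6521, -0.0372, 0.0305]
tool_rot: [-180.0, -0.0, -75.8]
ft_force: [0.2, -0.4, -0.1]
width: 0.0006
```

Request:
jog_arm(commands=[0,0,0,1,0,0,0,0,0,0,0,0,0,1,0,0,0,0,0,0,0,0,0,1,0,0,0,0,0,0,0,0,0,0,0,0,0,0,0,0])

```text
time_s: 9.65
eef_pos: [0.6521, -0.0372, 0.0274]
tool_rot: [-180.0, 0.0, -75.8]
ft_force: [0.2, 1.0, 0.3]
width: 0.0005
```

```bash
python3 - <<'E'
from h import *
s=arm.state();print(s["eef_pos"],s["ft_force"],s["joint_torque"])
w=arm.snapshot("wrist");q=arm.snapshot("scene")
cv2.imwrite("pics/m7.png",np.hstack([cv2.resize(w["img"][150:300,190:360,::-1],(400,353),interpolation=cv2.INTER_CUBIC),cv2.resize(q["img"][260:325,215:290,::-1],(400,353),interpolation=cv2.INTER_CUBIC)]))
E
```

```text
[ 0.65205687 -0.03717966  0.02742228] [0.20226275 0.95511154 0.34734959] [ 4.26418759e-03 -6.17931819e+01 -1.08943266e+01 -2.15059823e+01
 -1.06199700e-02 -8.08573840e-02 -2.91983324e-04]
```

View pics/m7.png

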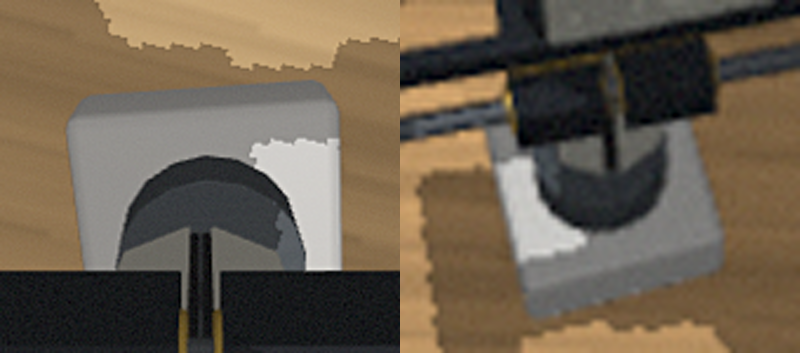

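```bash
python3 - <<'E'
from h import *
w=arm.snapshot("wrist");e=np.array(arm.state()["eef_pos"])
off=-np.array(w["R"]).T@w["t"]-e;print("off",off.round(4),np.array(w["R"]).round(3),w["camera_matrix"][0,0])
def at(e): 
    q=dict(w);q["t"]=-np.array(w["R"])@(np.array(e)+off);return q
def seg(f,x,y,r):
    im=cv2.imread("pics/"+f)[y-r:y+r,x-r:x+r].max(2);n,l,s,c=cv2.connectedComponentsWithStats((im<95).astype(np.uint8));i=l[r,r];return s[i],c[i]+[x-r+.5,y-r+.5]
top=arm.snapshot("top");sc=arm.snapshot("scene")
A=[]
V=[("w1",at([.55106,-.15032,.20571]),(193,66)),("w6",at([.65176,-.03742,.16168]),(277,197))]
for n,q,u in V+[("top",top,(291.6,150.6)),("scene",sc,(252.7,287))]:
    a=ray(q,np.array(u)/[560,420],.3);b=ray(q,np.array(u)/[560,420],0.);A.append((n,a,b))
    print(n,*[ray(q,np.array(u)/[560,420],z).round(4)[:2] for z in (.028,.038,.048)])
print(seg("w1.png",193,66,45),seg("w6.png",277,197,45))
for z in (.02,.03,.048):print(z,[ (pr(at([.65176,-.03742,.16168]),[.675,-.038,z])-pr(at([.65176,-.03742,.16168]),[.629,-.038,z])).round(1), (pr(at([.65176,-.03742,.16168]),[.652,-.015,z])-pr(at([.65176,-.03742,.16168]),[.652,-.061,z])).round(1)])
E
```

```text
off [0.0795 0.0189 0.1798] [[ 0.246 -0.969  0.001]
 [-0.925 -0.234  0.298]
 [-0.288 -0.074 -0.955]] 313.1183820970777
w1 [ 0.655 -0.037] [ 0.6543 -0.0397] [ 0.6537 -0.0423]
w6 [ 0.6511 -0.0414] [ 0.6536 -0.0407] [ 0.6562 -0.0399]
top [ 0.6527 -0.0399] [ 0.65   -0.0395] [ 0.6472 -0.039 ]
scene [ 0.6448 -0.0397] [ 0.6503 -0.0389] [ 0.6558 -0.038 ]
(array([ 22,  20,  47,  51, 796], dtype=int32), array([188.43718593,  66.45351759])) (array([   0,    0,   90,   90, 6872], dtype=int32), array([277.1830617 , 196.35040745]))
0.02 [array([ 10.7, -40.9]), array([-42.1, -10.3])]
0.03 [array([ 11. , -42.1]), array([-43.4, -10.7])]
0.048 [array([ 11.6, -44.2]), array([-45.9, -11.2])]
```

The force still reads zero and the arm follows its commands exactly, so there is no contact yet. I'll keep feeling downward.

Request:
jog_arm(commands=[0,0,0,1,0,0,0,0,0,0,0,0,0,1,0,0,0,0,0,0,0,0,0,1,0,0,0,0,0,0,0,0,0,0,0,0,0,0,0,0])

```text
time_s: 10.57
eef_pos: [0.6522, -0.0372, 0.0245]
tool_rot: [-180.0, -0.0, -75.8]
ft_force: [-0.2, -0.1, 2.4]
width: 0.0005
```

Contact: 2.4 N upward at a reported z of about 0.025. The fingers end well above the reported TCP, so from here I'll go by force.

Request:
jog_arm(commands=[0,0,0,1,0,0,0,0,1,0,0,0,0,1,0,0,0,0,0,0,0,0,0,0,0,0,0,0,0,0,0,0,0,0,0,0,0,0,0,0])

```text
time_s: 11.23
eef_pos: [0.6519, -0.0372, 0.0213]
tool_rot: [180.0, 0.0, -75.8]
ft_force: [-0.2, -0.6, 0.7]
width: 0.0007
```

Request:
jog_arm(commands=[0,0,0,1,0,0,0,0,1,0,0,0,0,1,0,0,0,0,1,0,0,0,0,0,0,0,0,0,0,0,0,0,0,0,0,0,0,0,0,0])

```text
time_s: 11.9
eef_pos: [0.652, -0.0372, 0.0173]
tool_rot: [180.0, 0.0, -75.8]
ft_force: [0.1, 0.5, 1.3]
width: 0.0007
```

Request:
jog_arm(commands=[0,0,0,1,0,0,0,0,0,0,0,0,0,1,0,0,0,0,0,0,0,0,0,0,0,0,0,0,0,0,0,0,0,0,0,0,0,0,0,0])

```text
time_s: 12.57
eef_pos: [0.6521, -0.0372, 0.0157]
tool_rot: [-180.0, -0.0, -75.8]
ft_force: [-0.6, 0.2, 5.5]
width: 0.0002
```

5.5 N means the key is fully in and on its spring. I'll lift off, take a look, then go over to the square block.

Request:
jog_arm(commands=[0,0,0,-5,0,0,0,0,-15,0,0,0,0,-30,0,0,0,0,-30,0,0,0,0,-30,0,0,-12,34,0,0,0,-12,34,0,0,0,-12,34,0,0])

```text
time_s: 13.23
eef_pos: [0.5436, -0.027, 0.1266]
tool_rot: [-179.9, -0.0, -75.8]
ft_force: [-0.5, 0.3, 0.1]
width: 0.0005
```

Request:
jog_arm(commands=[0,-12,34,0,0,0,-11,33,0,0,0,0,0,0,0,0,0,0,0,0,0,0,0,0,0,0,0,0,0,0,0,0,0,0,0,0,0,0,0,0])

```text
time_s: 13.9
eef_pos: [0.4748, -0.0212, 0.1255]
tool_rot: [-180.0, 0.0, -75.8]
ft_force: [0.3, 0.0, -0.2]
width: 0.0007
```

```bash
python3 - <<'E'
from h import *
s=arm.state();print(s["eef_pos"],s["joint_positions"],s["ft_force"])
a=cv2.imread("pics/scene.png")[260:325,215:290]
q=arm.snapshot("scene");v=q["img"][260:325,215:290,::-1]
w=arm.snapshot("wrist");save(w,"w8.png");print("key pred",pr(w,[.473,-.0215,.042]))
f=lambda x:cv2.resize(x,(266,231),interpolation=cv2.INTER_CUBIC)
cv2.imwrite("pics/m8.png",np.hstack([f(a),f(v),cv2.resize(w["img"][100:280,170:380,::-1],(266,231))]))
E
```

```text
[ 0.47484226 -0.02123966  0.12553805] [ 34.68097674  19.85238833 -41.24790055 117.14712951  17.22019484
  48.92939696 -92.14358633] [ 0.25554829  0.00474122 -0.17460689]
key pred [273.2 211.6]
```

View pics/m8.png

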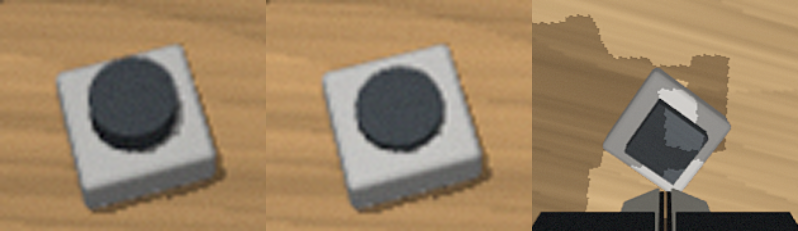

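The round key is now clearly down and its block hasn't moved. In the wrist view the square key is where predicted, at about (276,214), so I'll press it.

Request:
jog_arm(commands=[0,0,0,30,0,0,0,0,30,0,0,0,0,20,0,0,0,0,10,0,0,0,0,5,0,0,0,0,2,0,0,0,0,2,0,0,0,0,1,0])

```text
time_s: 14.67
eef_pos: [0.4747, -0.0213, 0.0263]
tool_rot: [-179.9, -0.0, -75.8]
ft_force: [-0.6, 1.1, 2.5]
width: 0.0003
```

Request:
jog_arm(commands=[0,0,0,1,0,0,0,0,1,0,0,0,0,1,0,0,0,0,1,0,0,0,0,1,0,0,0,0,1,0,0,0,0,0,0,0,0,0,0,0])

```text
time_s: 15.33
eef_pos: [0.4743, -0.0214, 0.0195]
tool_rot: [-179.9, -0.0, -75.8]
ft_force: [1.7, 0.8, 1.6]
width: 0.0002
```

Request:
jog_arm(commands=[0,0,0,1,0,0,0,0,1,0,0,0,0,1,0,0,0,0,0,0,0,0,0,0,0,0,0,0,0,0,0,0,0,0,0,0,0,0,0,0])

```text
time_s: 16.0
eef_pos: [0.474, -0.0215, 0.0166]
tool_rot: [-180.0, -0.0, -75.8]
ft_force: [1.9, -0.1, 2.8]
width: 0.0004
```

Request:
jog_arm(commands=[0,0,0,-5,0,0,0,0,-15,0,0,0,0,-30,0,0,0,0,-30,0,0,0,0,-30,0,0,-37,-14,0,0,0,-37,-14,0,0,0,-37,-14,0,0])

```text
time_s: 16.67
eef_pos: [0.4864, 0.0954, 0.1267]
tool_rot: [179.9, -0.1, -76.1]
ft_force: [0.8, 0.6, -0.4]
width: 0.0004
```

Request:
jog_arm(commands=[0,-37,-14,0,0,0,-37,-14,0,0,0,-37,-13,0,0,0,-36,-13,0,0,0,-36,-13,0,0,0,0,0,0,0,0,0,0,0,0,0,0,0,0,0])

```text
time_s: 17.33
eef_pos: [0.506, 0.2889, 0.1254]
tool_rot: [179.8, -0.1, -75.8]
ft_force: [-0.3, -0.4, -1.0]
width: 0.0005
```

```bash
python3 - <<'E'
from h import *
s=arm.state();print(s["eef_pos"],s["tool_rot"],s["joint_positions"],s["ft_force"])
q=arm.snapshot("scene");a=cv2.imread("pics/scene.png")[180:260,225:310];v=q["img"][180:260,225:310,::-1]
w=arm.snapshot("wrist");print("key pred",pr(w,[.5075,.2925,.045]),pr(w,[.5175,.2925,.045]))
for r in arm.landmark_of(w,"bar_top"): print(r["confidence"],np.array(r["centre"])*[560,420],ray(w,r["centre"],.045))
f=lambda x:cv2.resize(x,(240,226),interpolation=cv2.INTER_CUBIC)
cv2.imwrite("pics/m9.png",np.hstack([f(a),f(v),cv2.resize(w["img"][120:300,150:390,::-1],(301,226))]))
E
```

```text
[0.50600927 0.28893474 0.12543657] [ 1.79818237e+02 -1.07081671e-01 -7.57633284e+01] [  -0.8546842    31.34124792  -41.71576966  102.24919825   24.67226911
   56.11003876 -128.34747385] [-0.34158402 -0.4040294  -1.03840009]
key pred [268.2 208.4] [271.  197.7]
0.83 [269.808 204.12 ] [0.5116396  0.29207364 0.045     ]
```

View pics/m9.png

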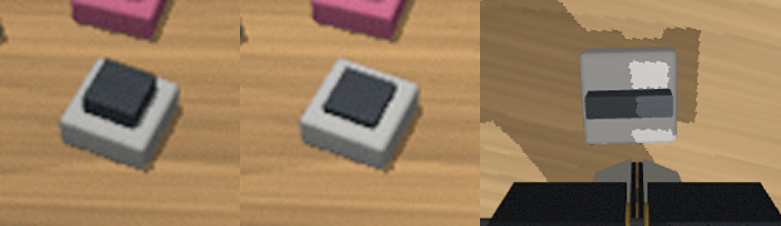

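The square key is down. The bar key's top is at about (269,205) in the wrist picture, about 3 mm further out than the arm. I'll correct for that and press.

Request:
jog_arm(commands=[0,-1,-3,30,0,0,0,0,30,0,0,0,0,20,0,0,0,0,10,0,0,0,0,5,0,0,0,0,2,0,0,0,0,2,0,0,0,0,1,0])

```text
time_s: 18.15
eef_pos: [0.5109, 0.2924, 0.0276]
tool_rot: [-179.9, 0.0, -75.8]
ft_force: [0.1, 0.1, -0.1]
width: 0.0005
```

Request:
jog_arm(commands=[0,0,0,1,0,0,0,0,1,0,0,0,0,1,0,0,0,0,1,0,0,0,0,1,0,0,0,0,1,0,0,0,0,0,0,0,0,0,0,0])

```text
time_s: 18.82
eef_pos: [0.5104, 0.2923, 0.0206]
tool_rot: [-179.9, 0.0, -75.8]
ft_force: [1.1, 0.0, 3.0]
width: 0.0004
```

Request:
jog_arm(commands=[0,0,0,1,0,0,0,0,1,0,0,0,0,1,0,0,0,0,0,0,0,0,0,0,0,0,0,0,0,0,0,0,0,0,0,0,0,0,0,0])

```text
time_s: 19.48
eef_pos: [0.5097, 0.2919, 0.0173]
tool_rot: [180.0, -0.0, -75.8]
ft_force: [1.0, 1.7, 2.1]
width: 0.0004
```

Request:
jog_arm(commands=[0,0,0,-5,0,0,0,0,-15,0,0,0,0,-30,0,0,0,0,-30,0,0,0,0,-30,0,0,0,0,-30,0,0,0,0,-30,0,0,0,0,0,0])

```text
time_s: 20.15
eef_pos: [0.5124, 0.2947, 0.1947]
tool_rot: [-179.5, 0.1, -75.8]
ft_force: [0.5, 1.1, 1.0]
width: 0.0003
```

```bash
python3 - <<'E'
from h import *
s=arm.state();print(s["eef_pos"],s["time_s"],s["ft_force"])
q=arm.snapshot("scene")["img"][:,:,::-1];o=cv2.imread("pics/scene.png")
f=lambda x:cv2.resize(x,(400,300),interpolation=cv2.INTER_CUBIC)
cv2.imwrite("pics/m10.png",np.vstack([np.hstack([f(o[195:270,380:480]),f(q[195:270,380:480])]),cv2.resize(q[130:340,90:460],(800,300),interpolation=cv2.INTER_CUBIC)[:300]]))
E
```

```text
[0.51239025 0.29466935 0.1947448 ] 20.15 [0.54989201 1.09271458 0.96984195]
```

View pics/m10.png

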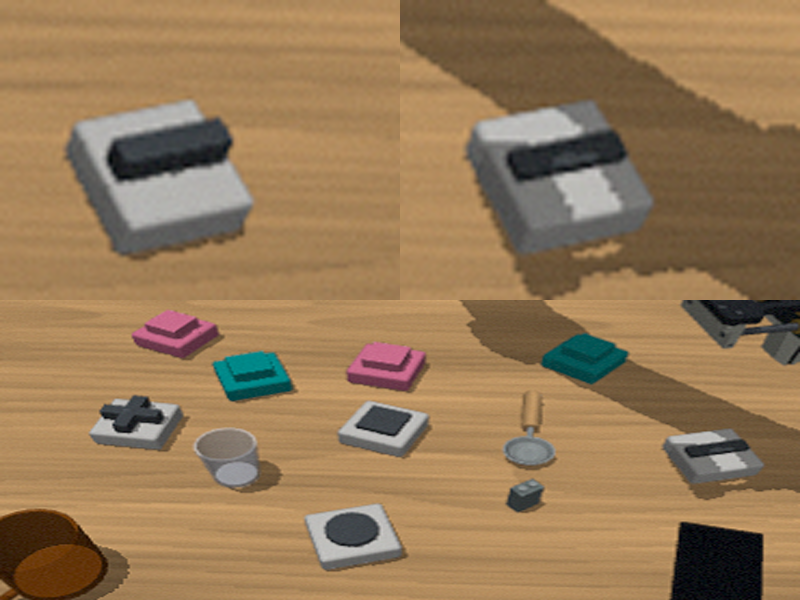

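The round, square and bar keys are all down. The cross key is up, nothing has moved and the hand is clear, so I'm handing in.

```bash
python3 -c "
from workcell import arm
print(arm.sign_off())"
```

```text
the job is handed in; nothing more can be done
None
```

I pressed the round, square and bar keys in that order with closed fingertips, left the cross key up, and handed in at about 20 s of the 48 s allowed.

- **Final pictures:** the three keys sit low in their blocks and the cross key is still up. The blocks and the other things look unmoved, and the hand is about 0.17 m or more above the desk. No verdict was reported.
- **Forces:** the highest wrist force I read was about 5.5 N. The square and bar keys were stopped at about 9–10 mm in, with no clear sign of reaching the spring.
- **Something that disagreed:** the fingertips met the keys at a reported TCP height of about 26 mm instead of 48 mm. My first attempt on the round key therefore never touched it. The pictures showed the miss, so I felt for contact in small steps and used that height for the other two keys. I did not find the cause. The camera views also put the round key's top at about 40 mm rather than 48 mm.
- **Pictures:** I viewed 11, one over the budget of 10.

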